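# Set up the bench punch: mark under the punch, depth stop a quarter turn off its seat

## Task

Set up the green punch press for the brass buckle plate: first slide the sled (it has a wooden post to hold) until the red mark on the plate sits right under the punch tip. Then turn the black wing thumbscrew on top of the press clockwise until it seats, back it off a quarter turn, and finish while still gripping it there, keeping it still, so that it cannot creep before the lock nut goes on. The mark must stay under the punch, and the tin, the jar and the mallet beside the press must not be shifted.

Things in the scene. Friction and masses are not known exactly. Their poses are not given: they have to be found in the camera images.
- press: Green bench punch press, fixed. Origin on the table top under the punch; z up; the sled slides along its y axis; x points away from the column. Base x -115 to 65, y -125 to 215, 20 mm high, two rails (top 30 mm) along y. Column x -110 to -60, y -35 to 35, on the robot's side; overarm x -110 to 30, y -28 to 28, underside 105 and top 150 mm above the table.
- punch_tip (a point): Point of the steel punch, 42 mm above the table, on the press's own z axis; about 5 mm above the brass plate. The punch does not move.
- mark (a point): Centre of the red mark (10 mm disc, small white centre) on top of the brass plate (44 x 74 x 4 mm, fixed to the sled). It starts 25 to 70 mm off the punch along the press's +y, so the sled must be pushed towards the press's -y. It can overrun the punch by 25 mm.
- sled_post (a point): Centre of the top of the upright round wooden post on the sled, 24 mm diameter, 46 mm tall, top 78.5 mm above the table; always 125 mm from the mark along the press's +y. The aluminium sled (58 x 200 mm, top 32.5 mm above the table) is captive in its rails, slides only along the press's y, takes about 2 N to move and stays where left.
- screw_grip (a point): Point to grip on the thumbscrew: on its vertical axis (the punch's axis), 183 mm above the table. It is a black upright wing (bar), 46 mm long, 12 mm thick, 28 mm tall, 166 to 194 mm above the table, over a brass bush (26 mm wide, top 156 mm). A white stroke on top marks one arm. It does not rise or sink as it turns.
- thumbscrew (a joint): Angle of the thumbscrew, rad: 0 = seated (hard stop), growing as it is backed off, anticlockwise from above. It is the angle from the press's +x axis to the white-marked arm of the wing, anticlockwise from above. Starts at 0.8 to 2.4. Takes about 0.05 N m to turn and stays where left; at the seat it stops dead.
- tin: Bystander: round black tin, 96 mm diameter, 42 mm tall, standing past the press's -y end. Origin at the centre of its underside.
- rivet_jar: Bystander: amber glass jar with an orange cap, 56 mm diameter, 75 mm tall, standing on the far side (press's +x) of the press. Origin at the centre of its underside.
- mallet: Bystander: small mallet, 200 mm long, wooden handle 26 mm thick, black rubber head, lying on the far side (press's +x) of the press. Origin under the middle of its length; handle towards its own -x, head at +x.

How it is judged:
On the way, in this order (a step that is already met when the one before it is completed fails the run):
1. the red mark is brought under the punch tip (within 4 mm) (horizontal distance between mark and punch_tip below 0.004 m), for 0.2 s.
2. with the mark under the punch, the thumbscrew is turned home to its seat (value of joint thumbscrew below 0.08 rad and horizontal distance between mark and punch_tip below 0.004 m), for 0.2 s.
At the end, for the whole second after the job is handed in: The thumbscrew stands a quarter turn (90 degrees, within 15) back from its seat, at rest, gripped by the fingers with more than 2 N, and the mark is still within 4 mm of the point straight under the punch tip (value of joint thumbscrew between 1.31 and 1.83 rad and velocity of joint thumbscrew between -0.1 and 0.1 rad/s and contact force between the fingers and thumbscrew above 2 N and horizontal distance between mark and punch_tip below 0.004 m); the arm keeps its last pose, push and grip.
It fails at once if the tin is shifted by more than 25 mm (distance of tin from where it was at the start of the episode above 0.025 m).
It fails at once if the jar is shifted by more than 25 mm (distance of rivet_jar from where it was at the start of the episode above 0.025 m).
It fails at once if the mallet is shifted by more than 25 mm (distance of mallet from where it was at the start of the episode above 0.025 m).
It also fails if it takes over 72 s, if anything falls off the work surface, if the arm or the gripper's body presses on something with over 40 N, if the wrist force passes 120 N, or if a joint passes its speed limit or range.

## Robot

A 6-joint arm with a two-finger parallel gripper is mounted at the origin on the work surface. World frame = base frame: x ahead of the robot, y to its left, z up, the work surface at z = 0. Lengths are in m, angles in rad, forces in N, time in s.
With the tool pointing down it reaches from about 0.3 to 0.775 m from the base axis. Payload 14.6 kg.
Tool frame: the origin (TCP) lies at the very end of the fingers, on their centre line; the grasp point (between the pads) lies 19 mm behind it; z points along the fingers, x is the direction in which the jaws open and shut, and the axes are right-handed (so a half turn about z gives the same grasp; the last joint's range is limited). The gripper opens to 94 mm and grips with 3 to 60 N. Pads are 16 mm wide; open, the fingers measure 119 mm over their backs; the gripper's body (75 mm by 177 mm) begins 78 mm behind the grasp point.
Start: joints at [1.067, 0.3, 1.521, -0, 1.321, -0.067], TCP at [0.233, 0.498, 0.205] pointing down, gripper open.
Joint ranges: [-3.03, 3.03], [-0.79, 2.21], [0.23, 2.52], [-1.04, 4.18], [0, 3.07], [-2.55, 2.55]. Speed limits (rad/s): [2.22, 2.22, 2.57, 3.14, 3.14, 3.14].

## Interface

Orientations are given as [roll, pitch, yaw] about the fixed x, y, z axes, in that order (R = Rz(yaw) Ry(pitch) Rx(roll)).
In Python, from station import ctrl gives the robot as it stands.
- The arm moves only by the shell command python3 -m inch 'ROWS' [FORCE]. ROWS is JSON, one flat list of numbers, 7 for each row, row after row: the shift along the tool's x, y, z in cm, then the turn, a rotation vector about the tool's x, y, z in rad, then the opening, from 0 (shut) to 1 (fully open). In form: [tx, ty, tz, wx, wy, wz, claw, tx, ty, tz, wx, wy, wz, claw, ...]. A call has 1 to 20 rows; each row shifts and turns the commanded pose from where the row before left it, along the tool's axes as they then stand; what a row does not reach is not made up. A row lasts 1/8 s, in which the tool goes at most 62.5 mm and 10.7 degrees, less where a joint would pass 70% of its speed; a pose out of reach is approached as far as the arm can. A call is refused whole if a number of a shift passes 6.25 or a number of a turn 0.188, either way. A call with a gripper value outside its range is refused whole. The fingers move at their own pace and stop on an object; FORCE is the grip in N (left out, the last holds). Time passes only in rows, so rows that do not move let the fingers close. It gives the time, the measured TCP pose, the force and the opening at its end, in the units of the state.
- ctrl.get_obs(): the state, without advancing time (a new reading comes with each control period).
- ctrl.camera(name): name is "side" or "top" or "wrist"; returns (picture, depth): 400x640x3 uint8, red, green, blue; 400x640 float32, m along the optical axis (not along the pixel's ray), 0 where there is no reading.
- ctrl.camera_params(name): a dict with "vertical_fov" (degrees; the focal length in pixels is half the picture's height over the tangent of half this angle, whatever the lens; pixels are square), "cx", "cy" (the principal point, pixels), "camera_from_world" (4x4, takes a point from world to camera coordinates); the wrist camera has in their place "mount" (4x4, takes a point from camera to tool coordinates, whose origin is the TCP and whose axes are the tool frame's). Camera axes: x right, y down, z forward; pixel columns grow to the right and rows downward; lengths in m; the calibration is good to about 2 mm. A picture is of the moment at which its call begins: read the wrist's pose just before it. camera_params takes no time and is no camera call.
- ctrl.hand_in(): hands the job in, once; it reports no verdict.
Trained networks look in the newest picture that a camera, given by its name, has taken for a name from the list of things; names that differ only in an ending like _2 or _b are one class to them, and where a whole thing is asked for, a point or a joint stands for the part that bears it (a point fixed in the world has none). Each returns a list of dicts, best first, with "score" (0 to 1); they miss things now and then, are a little off and sometimes report something else, mostly with a low value. They report only what shows in the picture. A call takes as long as a camera call.
- ctrl.spot_in(camera, label): "bbox" ([centre column, centre row, width, height] in pixels, round what is visible of it).
- ctrl.place_of(camera, label): "centre" ([column, row] in pixels: a listed point, or the origin of a listed thing).
The state is a dict: "time_s": time; "qpos": joint angles; "joint_vel": joint speeds; "tau": joint torques, N m; "ee_pos": TCP position; "eef_rot": TCP orientation; "force": force on the tool from outside, world axes, zero at the start; "moment": the same for the moment, N m; "grip_width": finger opening in m.
Only numpy, scipy, OpenCV 4.12 (cv2) and the standard library are available. Lean on these libraries where they do the work, as an engineer would, in place of code of your own. Each camera call takes 0.05 s, during which the arm holds its last target. There are 200 camera calls.

## Working session

There is one attempt and no reset: what is moved stays moved. The work goes in short steps, Python scripts to look and compute and a shell command to move; the robot and the scene stay as the last step left them, time stands still between calls to the robot, and variables do not carry over. Pictures are saved under pics/ and viewed, about 8 in all and at most 12, crops included, and the job is handed in when it is done.

```bash
ls; mkdir -p pics; cat > h.py <<'E'
import numpy as np, cv2
from station import ctrl
from scipy.spatial.transform import Rotation as R
def cam(name):
    o=ctrl.get_obs(); p,d=ctrl.camera(name); P=ctrl.camera_params(name)
    f=200/np.tan(np.radians(P["vertical_fov"])/2)
    if "mount" in P:
        T=np.eye(4); T[:3,:3]=R.from_euler('xyz',o["eef_rot"]).as_matrix(); T[:3,3]=o["ee_pos"]
        W=T@np.array(P["mount"])
    else: W=np.linalg.inv(np.array(P["camera_from_world"]))
    return p,d,(f,P["cx"],P["cy"],W)
def ray(K,uv):
    f,cx,cy,W=K; v=W[:3,:3]@np.array([(uv[0]-cx)/f,(uv[1]-cy)/f,1]); return W[:3,3],v
def atz(K,uv,z):
    c,v=ray(K,uv); return c+v*(z-c[2])/v[2]
def proj(K,X):
    f,cx,cy,W=K; c=np.linalg.inv(W)@np.append(X,1); return np.array([f*c[0]/c[2]+cx,f*c[1]/c[2]+cy])
def save(p,n): cv2.imwrite(f"pics/{n}.png",p[:,:,::-1])
E
python3 - <<'E'
from h import *
np.set_printoptions(precision=4,suppress=True)
Z=dict(mark=.037,sled_post=.0785,screw_grip=.183,tin=0,rivet_jar=0,mallet=0,press=0,punch_tip=.042)
ims=[]
for n in("top","side"):
    p,d,K=cam(n); ims.append(p); print(n,K[0],K[3][:3,3],K[3][:3,2])
    for l,z in Z.items():
        for r in ctrl.place_of(n,l)[:2]: print(l,round(r["score"],2),np.round(r["centre"],1),atz(K,r["centre"],z))
save(ims[0],"top0");save(ims[1],"side0")
o=ctrl.get_obs();print(o)
E
```

```text
pics
top 452.96981969421745 [ 0.5518 -0.067   1.0068] [ 0.1134 -0.011  -0.9935]
mark 0.66 [263.  237.2] [0.5715 0.0444 0.037 ]
sled_post 0.6 [199.1 216. ] [0.6121 0.1713 0.0785]
screw_grip 0.7 [283.4 240.6] [ 0.5629 -0.0094  0.183 ]
tin 0.62 [389.  261.6] [ 0.5222 -0.2301  0.    ]
rivet_jar 0.97 [260.  159.5] [0.7465 0.0601 0.    ]
mallet 0.94 [359.  179.6] [ 0.704  -0.1634  0.    ]
press 0.7 [291.3 245.2] [ 0.5554 -0.0142  0.    ]
punch_tip 0.55 [287.5 242.4] [ 0.5611 -0.0082  0.042 ]
side 436.53699447907684 [ 0.2484 -0.5138  0.8245] [ 0.4181  0.4953 -0.7614]
mark 0.74 [274.6 215. ] [0.579  0.0419 0.037 ]
sled_post 0.66 [249.5 167.8] [0.6062 0.1701 0.0785]
screw_grip 0.65 [272.8 216.5] [ 0.513  -0.0617  0.183 ]
screw_grip 0.55 [276.2 190.5] [ 0.5582 -0.0137  0.183 ]
tin 0.89 [336.1 320.1] [ 0.5201 -0.2321  0.    ]
rivet_jar 0.71 [320.7 186.1] [0.7405 0.0638 0.    ]
mallet 0.81 [372.2 248. ] [ 0.7003 -0.1584  0.    ]
mallet 0.7 [283.2 240.1] [ 0.5637 -0.0048  0.    ]
press 0.77 [284.9 238.4] [ 0.5696 -0.0037  0.    ]
punch_tip 0.66 [282.2 233.9] [ 0.5565 -0.016   0.042 ]
{'time_s': 0.9, 'qpos': array([ 1.0674,  0.2999,  1.521 , -0.    ,  1.3207, -0.0666]), 'joint_vel': array([ 0.0006, -0.0004, -0.0008,  0.0004,  0.0003, -0.0019]), 'tau': array([ -0.0027, -53.1654, -35.2928,   0.0708,   0.0211,   0.0001]), 'ee_pos': array([0.2327, 0.4984, 0.2055]), 'eef_rot': array([ 3.1416, -0.    ,  1.134 ]), 'force': array([-0.9638,  0.468 ,  1.1154]), 'moment': array([-0.0027, -0.0022,  0.0247]), 'grip_width': 0.09449110603458542}
```

```bash
python3 - <<'E'
import cv2,numpy as np
a=cv2.imread('pics/top0.png');b=cv2.imread('pics/side0.png')
c=cv2.resize(a[130:330,150:450],None,fx=2.66,fy=2.66,interpolation=cv2.INTER_CUBIC)
cv2.imwrite('pics/v1.png',c[:600])
c=cv2.resize(b[130:330,180:420],None,fx=3,fy=3,interpolation=cv2.INTER_CUBIC)
cv2.imwrite('pics/v2.png',c)
E
```

```text
(no output)
```

View pics/v1.png

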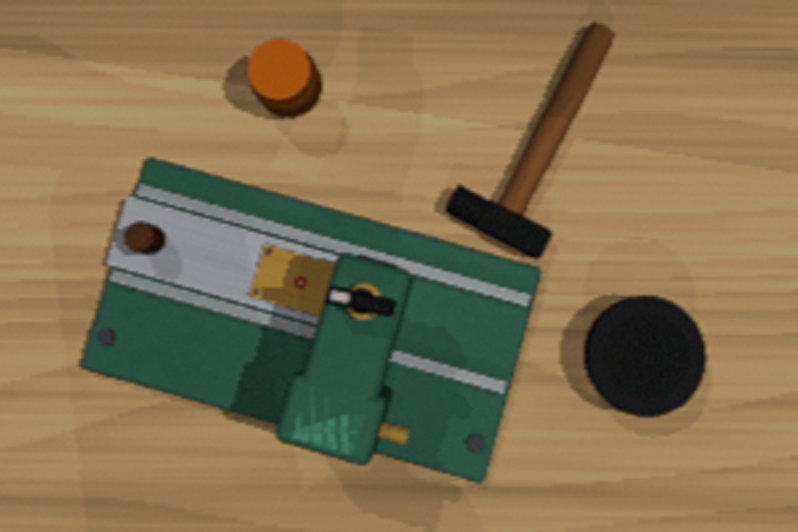

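View pics/v2.png

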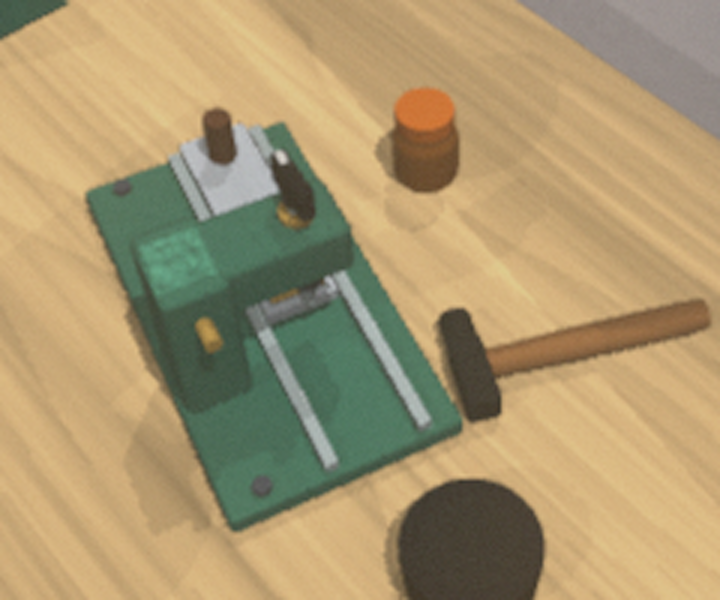

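View 1 (top crop): post at (144,237), mark at (300,282), wing centre (365,301) with its white arm pointing left, and the green base's corners all visible. View 2 (side crop) agrees, and shows nothing else near the press.

```bash
cat >> h.py <<'E'
def rows(o,target,yaw):
    """offset in current tool axes (cm) and tool-z turn"""
    M=R.from_euler('xyz',o["eef_rot"]).as_matrix()
    return M.T@(np.array(target)-o["ee_pos"])*100, -(yaw-o["eef_rot"][2])
E
python3 - <<'E'
from h import *
np.set_printoptions(precision=4,suppress=True)
p,d,K=cam("top")
C=np.array([(150,158),(540,268),(482,481),(82,367)])/[800/300.8,532/200]+[150,130]
L=np.array([(65,215),(65,-125),(-115,-125),(-115,215)])/1000
X=np.array([atz(K,c,.02)[:2] for c in C])
a=L-L.mean(0);b=X-X.mean(0)
yaw=np.arctan2((a[:,0]*b[:,1]-a[:,1]*b[:,0]).sum(),(a*b).sum())
c,s=np.cos(yaw),np.sin(yaw);Rz=np.array([[c,-s],[s,c]])
t=X.mean(0)-Rz@L.mean(0)
print("yaw",yaw,"origin",t,"res mm",(X-(L@Rz.T+t))*1000)
w=[atz(K,np.array(q)/2.66+[150,130],.194) for q in((333,297),(395,306))]
print(w,"mid",(w[0]+w[1])/2); v=w[0]-w[1]; print("theta",np.arctan2(v[1],v[0])-yaw)
for q in([.5715,.0444],[.579,.0419],[.6121,.1713],[.6062,.1701]): print((np.array(q)-t)@Rz)
o=ctrl.get_obs()
print(rows(o,[.608,.170,.20],yaw))
E
```

```text
yaw -0.26248165637709336 origin [ 0.5585 -0.0146] res mm [[-2.5984 -3.3254]
 [-0.4883  3.3198]
 [ 2.4556  2.3571]
 [ 0.6311 -2.3515]]
[array([0.5607, 0.0045, 0.194 ]), array([ 0.5552, -0.0372,  0.194 ])] mid [ 0.5579 -0.0164  0.194 ]
theta 1.7026893280983748
[-0.0027  0.0603]
[0.0052 0.0599]
[0.0036 0.1934]
[-0.0018  0.1907]
(array([-13.8739,  47.8996,   0.5434]), np.float64(1.3964790267135079))
```

```bash
python3 -m inch '[-1.39,4.79,0.05,0,0,0,1,-1.39,4.79,0.05,0,0,0,1,-1.39,4.79,0.05,0,0,0,1,-1.39,4.79,0.05,0,0,0,1,-1.39,4.79,0.05,0,0,0,1,-1.39,4.79,0.05,0,0,0,1,-1.39,4.79,0.05,0,0,0,1,-1.39,4.79,0.05,0,0,0,1,-1.39,4.79,0.05,0,0,0,1,-1.39,4.79,0.05,0,0,0,1,0,0,0,0,0,0.1745,1,0,0,0,0,0,0.1745,1,0,0,0,0,0,0.1745,1,0,0,0,0,0,0.1745,1,0,0,0,0,0,0.1745,1,0,0,0,0,0,0.1745,1,0,0,0,0,0,0.1745,1,0,0,0,0,0,0.1745,1]' 25; python3 - <<'E'
from h import *
np.set_printoptions(precision=4,suppress=True)
p,d,K=cam("wrist"); print(K[3][:3,3],K[3][:3,2])
for l,z in dict(mark=.037,sled_post=.0785,screw_grip=.183).items():
    for r in ctrl.place_of("wrist",l)[:2]: print(l,round(r["score"],2),np.round(r["centre"],1),atz(K,r["centre"],z))
o=ctrl.get_obs();print(o["ee_pos"],o["eef_rot"],o["time_s"],o["force"])
save(p,"w1")
E
```

```text
time_s: 3.2
ee_pos: [0.6079, 0.1698, 0.2004]
eef_rot: [3.142, 0.0, -0.268]
force: [-0.2, -0.0, 0.5]
grip_width: 0.0941
[0.6301 0.2504 0.3803] [-0.0754 -0.2724 -0.9592]
sled_post 0.95 [319.4 198.6] [0.6062 0.1642 0.0785]
sled_post 0.7 [320.8 312.8] [0.5751 0.0456 0.0785]
[0.6079 0.1697 0.2004] [ 3.1415  0.0002 -0.2578] 3.4 [ 0.0126 -0.1272  0.6089]
```

View pics/w1.png

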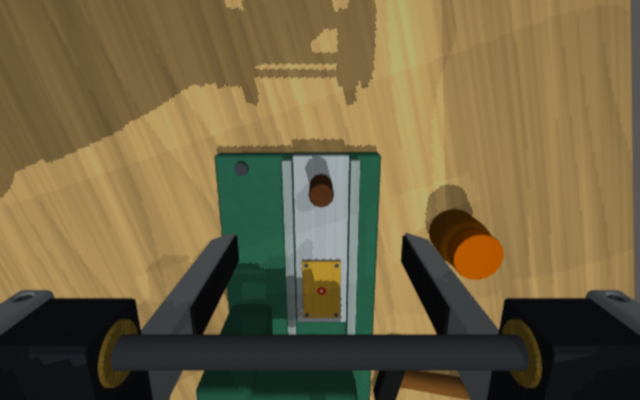

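View 3 (wrist): post top at about (320,198), mark at (321,291), rails vertical in the picture, and both finger paths beside the post clear of the jar.

```bash
python3 - <<'E'
from h import *
np.set_printoptions(precision=4,suppress=True)
p,d,K=cam("wrist")
hsv=cv2.cvtColor(p,cv2.COLOR_RGB2HSV).astype(int)
m=((hsv[...,0]<5)|(hsv[...,0]>174))&(hsv[...,1]>150)&(hsv[...,2]>70); m[:270]=0;m[310:]=0;m[:,:305]=0;m[:,338:]=0
v,u=np.nonzero(m); print(len(u),u.mean(),v.mean()); M=atz(K,(u.mean(),v.mean()),.037); print("mark",M)
f,cx,cy,W=K
def pt(u,v): 
    z=d[v,u]; return W@np.array([(u-cx)/f*z,(v-cy)/f*z,z,1])
print("post depth",pt(320,198),pt(320,202),"plate",pt(310,275),pt(335,310),"jar",pt(478,255))
# post top: points with z in .074-.083
V,U=np.mgrid[160:230,295:345]; Z=d[160:230,295:345]
P=np.stack([(U-cx)/f*Z,(V-cy)/f*Z,Z,np.ones_like(Z)],-1)@W.T
k=(P[...,2]>.072)&(P[...,2]<.086); Q=P[k]; print(k.sum(),Q[:,:3].mean(0),Q.min(0)[:3],Q.max(0)[:3])
# base yaw & end edge from green, sled rails from top depth points at z~.0325
for vv in(170,200,230,255,300,320):
    g=hsv[vv]; gg=np.nonzero((g[:,0]>60)&(g[:,0]<95)&(g[:,1]>80))[0]; gg=gg[(gg>200)&(gg<400)]
    print(vv,gg.min(),gg.max(),atz(K,(gg.min(),vv),.02)[:2],atz(K,(gg.max(),vv),.02)[:2])
E
```

```text
19 320.05263157894734 290.42105263157896
mark [0.5758 0.0459 0.037 ]
post depth [0.6071 0.165  0.0799 1.    ] [0.606  0.1611 0.0793 1.    ] plate [0.5698 0.0677 0.0367 1.    ] [0.5861 0.0166 0.0373 1.    ] jar [0.742  0.0679 0.0762 1.    ]
503 [0.6084 0.1675 0.0785] [0.5966 0.1554 0.072 ] [0.6197 0.1782 0.0815]
170 217 379 [0.503  0.2068] [0.6723 0.1622]
200 219 377 [0.4937 0.1742] [0.6631 0.1296]
230 222 375 [0.485  0.1396] [0.6535 0.0953]
255 237 374 [0.4915 0.1056] [0.6458 0.065 ]
300 228 371 [0.4617 0.0515] [0.6296 0.0073]
320 225 370 [0.4488 0.0256] [ 0.6224 -0.0201]
```

```bash
python3 -m inch '[0.04,0.1,3.9,0,0,0.006,1,0,0.1,3.9,0,0,0,1,0,0.1,3.9,0,0,0,1,0,0,3.8,0,0,0,1,0,0,0,0,0,0,0,0,0,0,0,0,0,0,0,0,0,0,0,0,0,0,0,0,0,0,0,0,0,0,0,0,0,0,0]' 25
```

```text
time_s: 4.58
ee_pos: [0.6077, 0.1668, 0.046]
eef_rot: [-3.141, -0.001, -0.268]
force: [-0.5, 0.4, 0.5]
grip_width: 0.0477
```

```bash
python3 -m inch '[0,0,0,0,0,0,0,0,0,0,0,0,0,0,0,0,0,0,0,0,0,0,0,0,0,0,0,0]'; python3 -m inch '[0,0.6,0,0,0,0,0,0,0.9,0,0,0,0,0,0,0.9,0,0,0,0,0,0,0.9,0,0,0,0,0,0,0.9,0,0,0,0,0,0,0.9,0,0,0,0,0,0,0.8,0,0,0,0,0,0,0,0,0,0,0,0,0,0,0,0,0,0,0]'
```

```text
time_s: 5.08
ee_pos: [0.6083, 0.1666, 0.0455]
eef_rot: [-3.141, -0.002, -0.268]
force: [6.5, -0.2, -2.3]
grip_width: 0.0234
time_s: 6.2
ee_pos: [0.5928, 0.1091, 0.0455]
eef_rot: [3.142, -0.002, -0.268]
force: [8.3, -3.7, -5.2]
grip_width: 0.0235
```

```bash
python3 -m inch '[0,0,0,0,0,0,1,0,0,0,0,0,0,1,0,0,0,0,0,0,1,0,0,0,0,0,0,1,0,0,-4,0,0,0,1,0,0,-4,0,0,0,1,0,0,-4,0,0,0,1,0,0,-4,0,0,0,1,0,0,0,0,0,0,1]'; python3 - <<'E'
from h import *
np.set_printoptions(precision=4,suppress=True)
p,d,K=cam("wrist"); print(K[0],K[3][:3,3])
for l,z in dict(mark=.037,sled_post=.0785,punch_tip=.042).items():
    for r in ctrl.place_of("wrist",l)[:2]: print(l,round(r["score"],2),np.round(r["centre"],1),atz(K,r["centre"],z))
o=ctrl.get_obs();print(o["ee_pos"],o["eef_rot"],o["time_s"])
save(cv2.resize(p[240:400,240:400],None,fx=3.7,fy=3.7,interpolation=cv2.INTER_CUBIC),"w2")
E
```

```text
time_s: 7.32
ee_pos: [0.5929, 0.1101, 0.2087]
eef_rot: [-3.14, -0.005, -0.268]
force: [0.3, 0.5, -0.4]
grip_width: 0.094
339.2969310684921 [0.6142 0.1906 0.3887]
mark 0.78 [317.8 284.9] [ 0.5586 -0.0103  0.037 ]
sled_post 0.88 [319.8 190. ] [0.5939 0.1103 0.0785]
punch_tip 0.85 [316.5 289. ] [ 0.5565 -0.0122  0.042 ]
[0.5914 0.1098 0.2039] [ 3.1407  0.0021 -0.268 ] 7.525
```

View pics/w2.png

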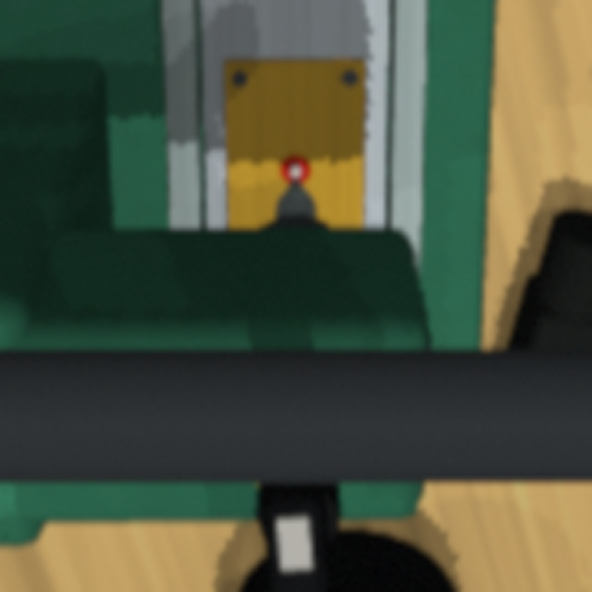

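View 4 (wrist crop): mark at crop (295,171), punch cone tip just below at about (296,180), so they are nearly aligned, possibly about 2 mm short. I'll look from the press's +x side, where the y error appears without parallax.

```bash
python3 -m inch '[5.5,0,0,0,0,0,1,5.5,0,0,0,0,0,1,0,4.2,0,0,0,0,1,0,4.2,0,0,0,0,1,0,4.2,0,0,0,0,1,0,0,0,0,0,0.1745,1,0,0,0,0,0,0.1745,1,0,0,0,0,0,0.1745,1,0,0,0,0,0,0.1745,1,0,0,0,0,0,0.1745,1,0,0,0,0,0,0.1745,1,0,0,0,0,0,0.1745,1,0,0,0,0,0,0.1745,1,0,0,0,0,0,0.1745,1,0,0,3.2,0,0,0,1,0,0,3.2,0,0,0,1,0,0,0,0,0,0,1]'; python3 - <<'E'
from h import *
np.set_printoptions(precision=4,suppress=True)
p,d,K=cam("wrist"); print(K[0],K[3][:3,3])
for l,z in dict(mark=.037,punch_tip=.042,screw_grip=.183).items():
    for r in ctrl.place_of("wrist",l)[:2]: print(l,round(r["score"],2),np.round(r["centre"],1),atz(K,r["centre"],z))
o=ctrl.get_obs();print(o["ee_pos"],o["eef_rot"],o["time_s"])
save(p,"w3full")
save(cv2.resize(p[240:400,220:420],None,fx=3.7,fy=3.7,interpolation=cv2.INTER_CUBIC),"w3")
E
```

```text
time_s: 9.65
ee_pos: [0.6631, -0.0406, 0.138]
eef_rot: [3.135, -0.001, -1.839]
force: [0.9, -0.2, 0.8]
grip_width: 0.094
339.2969310684921 [ 0.7445 -0.0621  0.3173]
mark 0.97 [321.8 304.3] [ 0.5598 -0.0136  0.037 ]
mark 0.62 [188.9 136.3] [0.7417 0.0495 0.037 ]
punch_tip 0.76 [322.3 308.3] [ 0.5588 -0.0138  0.042 ]
punch_tip 0.35 [532.8 267.6] [ 0.5496 -0.2085  0.042 ]
[ 0.6651 -0.0408  0.1429] [-3.1397  0.0003 -1.8385] 9.85
```

View pics/w3.png

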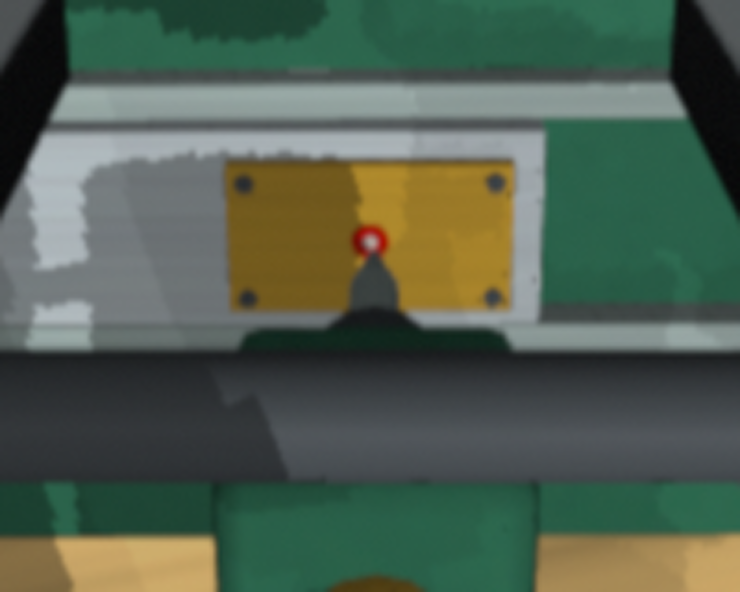

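View 5 (from press +x): mark at crop (371,242), punch tip at (374,255). At about 3.9 px/mm the y error is about 0.8 mm, well inside 4 mm. Now on to the screw.

```bash
python3 -m inch '[0,0,-5,0,0,0,1,0,0,-5,0,0,0,1,0,0,-5,0,0,0,1,0.06,5.48,0,0,0,0,1,0.06,5.48,0,0,0,0,1,0,0,0,0,0,-0.171,1,0,0,0,0,0,-0.171,1,0,0,0,0,0,-0.171,1,0,0,0,0,0,-0.171,1,0,0,0,0,0,-0.171,1,0,0,0,0,0,-0.171,1,0,0,0,0,0,-0.171,1,0,0,0,0,0,-0.171,1,0,0,0,0,0,-0.171,1,0,0,0,0,0,-0.171,1,0,0,0,0,0,0,1]'; python3 - <<'E'
from h import *
np.set_printoptions(precision=4,suppress=True)
p,d,K=cam("wrist"); o=ctrl.get_obs(); f,cx,cy,W=K
for r in ctrl.place_of("wrist","screw_grip")[:2]: print(round(r["score"],2),np.round(r["centre"],1),atz(K,r["centre"],.183))
print(o["ee_pos"],o["eef_rot"],o["time_s"])
V,U=np.mgrid[0:400,0:640]
P=np.stack([(U-cx)/f*d,(V-cy)/f*d,d,np.ones_like(d)],-1)@W.T
k=(P[...,2]>.188)&(P[...,2]<.2)&(np.hypot(P[...,0]-.559,P[...,1]+.013)<.035)
Q=P[k][:,:2]; print(k.sum(),Q.mean(0),Q.min(0),Q.max(0))
m=k.astype(np.uint8); pts=Q.astype(np.float32)*1000
(c,s,a)=cv2.minAreaRect(pts); print("rect",c,s,a)
e=np.linalg.eigh(np.cov(Q.T))[1][:,1]; print("wing dir",np.arctan2(e[1],e[0]), "theta",np.arctan2(e[1],e[0])+.264)
u,v=proj(K,[.559,-.013,.183]).astype(int); print(u,v)
save(cv2.resize(p[v-60:v+60,u-80:u+80],None,fx=5,fy=5,interpolation=cv2.INTER_CUBIC),"w4")
E
```

```text
time_s: 11.85
ee_pos: [0.5587, -0.0129, 0.2926]
eef_rot: [-3.142, -0.002, -0.13]
force: [-0.1, 0.6, 0.1]
grip_width: 0.0941
0.85 [322.5 196.1] [ 0.5616 -0.0131  0.183 ]
[ 0.5586 -0.0129  0.2924] [-3.1415 -0.0014 -0.1323] 11.9
706 [ 0.5603 -0.011 ] [ 0.5508 -0.0345] [0.5696 0.0103]
rect (560.1226806640625, -12.169055938720703) (45.24289321899414, 11.96374225616455) 78.6370849609375
wing dir 1.3696145379325493 theta 1.6336145379325493
319 196
```

View pics/w4.png

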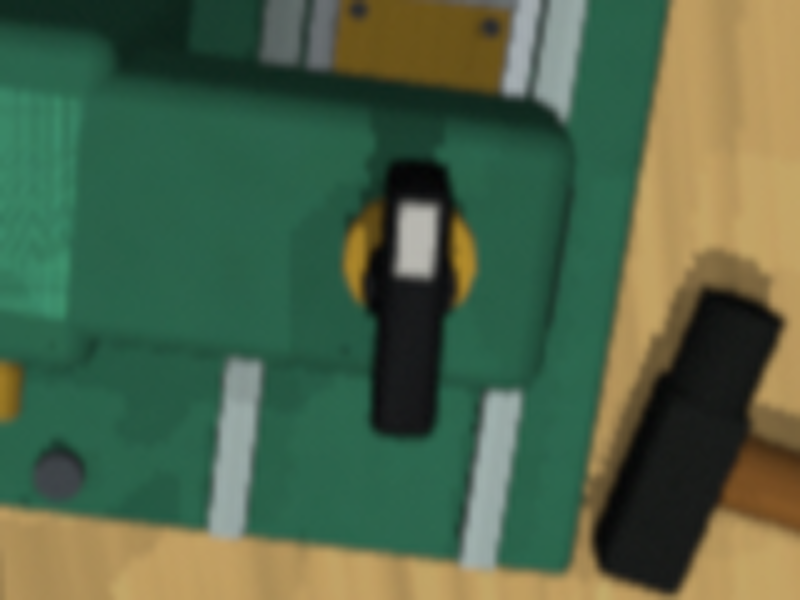

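View 6 (from above): the wing's white arm points up the picture (press +y), wing centre near crop (410,297). Depth gives wing direction 1.37 rad in world, so θ ≈ 1.63.

```bash
python3 -m inch '[0.13,-0.07,3.2,0,0,0.068,1,0,0,3.2,0,0,0,1,0,0,3.2,0,0,0,1,0,0,3.1,0,0,0,1,0,0,0,0,0,0,0,0,0,0,0,0,0,0,0,0,0,0,0,0,0,0,0,0,0,0,0,0,0,0,0,0,0,0,0,0,0,0,0,0,0,0,0,0,0,0,0,0,0,0,0,0,0,0,0,0,0,0,0,0,0,0,0,0,0,0,0,0,0,0]' 25
```

```text
time_s: 13.7
ee_pos: [0.56, -0.0124, 0.1644]
eef_rot: [3.142, -0.0, -0.197]
force: [2.2, -0.2, -1.0]
grip_width: 0.0117
```

```bash
python3 -m inch '[0,0,0,0,0,0.16,0,0,0,0,0,0,0.16,0,0,0,0,0,0,0.16,0,0,0,0,0,0,0.16,0,0,0,0,0,0,0.16,0,0,0,0,0,0,0.16,0,0,0,0,0,0,0.16,0,0,0,0,0,0,0.16,0,0,0,0,0,0,0.16,0,0,0,0,0,0,0,0,0,0,0,0,0,0,0]'; python3 -c "
from h import *
print(ctrl.get_obs())"
```

```text
time_s: 15.08
ee_pos: [0.5607, -0.0134, 0.1645]
eef_rot: [-3.139, -0.002, -1.637]
force: [8.7, -5.8, -4.6]
grip_width: 0.0118
{'time_s': 15.075, 'qpos': array([-0.0884986 ,  0.35847988,  1.54138365, -0.00157094,  1.23952147,
        1.54912041]), 'joint_vel': array([-0.00120728, -0.00148621,  0.00043884, -0.00062128, -0.0005729 ,
       -0.00199793]), 'tau': array([ 3.79856586e+00, -5.74665213e+01, -3.24238086e+01,  1.51467014e+00,
        1.99714310e+00,  7.45640398e-03]), 'ee_pos': array([ 0.56070933, -0.01341177,  0.16448033]), 'eef_rot': array([-3.13941811e+00, -1.53414442e-03, -1.63711137e+00]), 'force': array([ 8.72784508, -5.77370383, -4.58906921]), 'moment': array([-1.31390938, -1.22125393, -0.07322565]), 'grip_width': 0.01177148579320018}
```

```bash
python3 -m inch '[0.04,-0.06,0,0,0,0.06,0,0,0,0,0,0,0.06,0,0,0,0,0,0,0,0]';python3 -c "
from h import *
o=ctrl.get_obs();print(o['moment'],o['force'],o['eef_rot'],o['tau'][5])";  python3 -m inch '[0,0,0,0,0,0.05,0,0,0,0,0,0,0,0,0,0,0,0,0,0,0]';python3 -c "
from h import *
o=ctrl.get_obs();print(o['moment'],o['force'],o['eef_rot'],o['tau'][5])"
```

```text
time_s: 15.45
ee_pos: [0.5608, -0.0136, 0.1645]
eef_rot: [-3.141, -0.001, -1.758]
force: [2.5, -4.4, -1.6]
grip_width: 0.0117
[-0.92641772 -0.36809078 -0.01361146] [ 2.52762687 -4.37022995 -1.58194531] [-3.14070726e+00 -1.02862320e-03 -1.75778072e+00] 0.46914925798773766
time_s: 15.82
ee_pos: [0.5608, -0.0136, 0.1645]
eef_rot: [-3.141, -0.001, -1.807]
force: [2.7, -5.3, -1.8]
grip_width: 0.0117
[-0.98033324 -0.37779414 -0.05269637] [ 2.71179855 -5.2948347  -1.80350491] [-3.14064423e+00 -1.00763445e-03 -1.80692760e+00] -0.030586979119107127
```

Still only turning friction (about 0.05 N m), so I'll go on in small steps until the moment rises at the seat.

```bash
for i in 1 2; do python3 -m inch '[0,0,0,0,0,0.03,0,0,0,0,0,0,0,0,0,0,0,0,0,0,0]' | grep eef;python3 -c "
from h import *
o=ctrl.get_obs();print(o['moment'],o['force'],o['eef_rot'][2],o['tau'][5])"; done
```

```text
eef_rot: [-3.141, -0.001, -1.837]
[-0.98064364 -0.28201741  0.10650561] [ 2.87041035 -5.57306938 -0.55404566] -1.8367090958344578 0.1167648914270103
eef_rot: [-3.141, -0.001, -1.866]
[-1.0039046  -0.38676017  0.51590517] [ 2.89772293 -5.92088882 -0.98393859] -1.8662441914535117 0.4794672131538391
```

The moment climbs 0.1 → 0.5 N m from yaw ≈ -1.83, which is where the seat was expected. Now back off a quarter turn to yaw ≈ -0.26.

```bash
python3 -m inch '[0,0,0,0,0,0,0,0,0,0,0,0,-0.16,0,0,0,0,0,0,-0.16,0,0,0,0,0,0,-0.16,0,0,0,0,0,0,-0.16,0,0,0,0,0,0,-0.16,0,0,0,0,0,0,-0.16,0,0,0,0,0,0,-0.16,0,0,0,0,0,0,-0.16,0,0,0,0,0,0,-0.16,0,0,0,0,0,0,-0.16,0,0,0,0,0,0,0,0,0,0,0,0,0,0,0,0,0,0,0,0,0,0]'; python3 - <<'E'
from h import *
np.set_printoptions(precision=4,suppress=True)
o=ctrl.get_obs();print(o["eef_rot"],o["moment"],o["force"],o["joint_vel"])
t,_,K=cam("top"); p,_,Kw=cam("wrist"); s,_,Ks=cam("side")
for n,k in(("top",K),("wrist",Kw),("side",Ks)):
    for l,z in dict(mark=.037,sled_post=.0785,tin=0,rivet_jar=0,mallet=0).items():
        for r in ctrl.place_of(n,l)[:1]: print(n,l,round(r["score"],2),np.round(r["centre"],1),atz(k,r["centre"],z))
save(t,"t5");save(p,"w5");save(s,"s5")
cv2.imwrite("pics/v5.png",np.hstack([cv2.resize(p[150:400,170:470],(400,333)),cv2.resize(t[140:320,170:386],(400,333))])[:,:,::-1])
E
```

```text
time_s: 18.32
ee_pos: [0.5602, -0.0125, 0.1644]
eef_rot: [-3.141, 0.001, -0.271]
force: [-4.5, 3.2, 1.4]
grip_width: 0.0118
[-3.1413  0.0011 -0.2708] [0.5964 0.9164 0.0059] [-4.5012  3.1956  1.4036] [-0.     -0.0002 -0.001   0.0014 -0.0017  0.0004]
top mark 0.38 [358.7 177.3] [ 0.7034 -0.1592  0.037 ]
top sled_post 0.38 [230.7 225.4] [0.5938 0.1061 0.0785]
top tin 0.87 [389.1 262. ] [ 0.5214 -0.2304  0.    ]
top rivet_jar 0.58 [260.9 158.5] [0.7488 0.0582 0.    ]
top mallet 0.7 [356.1 180.5] [ 0.7018 -0.1569  0.    ]
wrist mark 0.82 [321.2 190.7] [ 0.5616 -0.0125  0.037 ]
wrist sled_post 0.59 [319.4  35.3] [0.5939 0.1097 0.0785]
wrist rivet_jar 0.9 [482.4  54.8] [0.7403 0.0649 0.    ]
wrist mallet 0.86 [474.7 267.1] [ 0.7017 -0.1541  0.    ]
side mark 0.75 [284.9 232.4] [ 0.5655 -0.0136  0.037 ]
side sled_post 0.66 [257.5 182.1] [0.5925 0.1185 0.0785]
side tin 0.88 [335.8 321.3] [ 0.5179 -0.2336  0.    ]
side rivet_jar 0.8 [321.6 187.4] [0.7392 0.0589 0.    ]
side mallet 0.92 [376.7 248.2] [ 0.7074 -0.1656  0.    ]
```

View pics/v5.png

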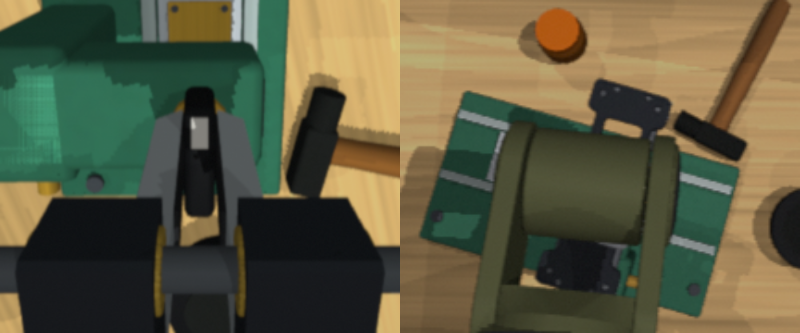

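View 7: the fingers grip the wing, its white arm points to press +y along the rails (θ ≈ 1.56), and the jar, mallet and tin are in place. The post reads (0.594, 0.110), as it did after the slide. Handing in.

```bash
python3 -c "
from h import *
print(ctrl.hand_in())"
```

```text
the job is handed in; nothing more can be done
None
```

The job is handed in at about 18.5 s of the 72 s. I slid the sled about 59 mm by its post, turned the thumbscrew clockwise to its seat and backed it off a quarter turn. The gripper still holds the wing, with the grip force set at 25 N.

**Mark under the punch:** seen from the press's +x side, the mark was about 0.8 mm off along the slide. I could not see it directly at the end. The wrist camera put the post within 1 mm of where it was after the slide. The side and top cameras were 4–9 mm off that, about the networks' usual scatter.

**Thumbscrew:** the moment rose sharply (0.1 to 0.5 N m) at tool yaw -1.83, right where the seat was expected. After backing off, the tool stood at yaw -0.271 with the joints still. That puts the screw at about 1.56 rad, and the last picture agrees.

**Bystanders:** all readings of the tin, jar and mallet stayed within about 10 mm of the first ones, which is also network scatter, and the pictures show no shift. One low-score top-camera "mark" detection landed on the mallet, so I ignored it.

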